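# Line the spray cans up by height on the shop's display board

## Task

Put the four spray cans on the display board, one in the middle of each black mark, in order of height: the tallest on the mark next to the red post, then ever shorter towards the other end. Keep the cans upright, set each one down gently without dropping it, let go of them all, and leave the carton and the tape roll where they are.

Things in the scene. Friction and masses are not known exactly. Their poses are not given: they have to be found in the camera images.
- can_yellow: Loose bright yellow spray can with a cap of the same colour, straight-sided, 52 mm in diameter and 170 mm tall, standing upright on the counter (z = 0) at the start, 0.1 to 0.6 kg. Origin: centre of its underside; z up along the can.
- can_blue: Loose blue spray can with a cap of the same colour, straight-sided, 52 mm in diameter and 140 mm tall, standing upright on the counter (z = 0) at the start, 0.1 to 0.6 kg. Origin: centre of its underside; z up along the can.
- can_white: Loose white spray can with a cap of the same colour, straight-sided, 52 mm in diameter and 110 mm tall, standing upright on the counter (z = 0) at the start, 0.1 to 0.6 kg. Origin: centre of its underside; z up along the can.
- can_green: Loose green spray can with a cap of the same colour, straight-sided, 52 mm in diameter and 80 mm tall, standing upright on the counter (z = 0) at the start, 0.1 to 0.6 kg. Origin: centre of its underside; z up along the can.
- mark_a: One of four identical round black marks, 70 mm in diameter and 3 mm thick, fixed on a pale wooden display board (90 mm wide, 480 mm long, 20 mm thick, lying on the counter and fixed). The four stand in one straight row along the board, 100 mm apart; the letters do not follow the row. Origin: centre of the mark's underside, so a can stands 3 mm above it (23 mm above the counter).
- mark_b: One of four identical round black marks, 70 mm in diameter and 3 mm thick, fixed on a pale wooden display board (90 mm wide, 480 mm long, 20 mm thick, lying on the counter and fixed). The four stand in one straight row along the board, 100 mm apart; the letters do not follow the row. Origin: centre of the mark's underside, so a can stands 3 mm above it (23 mm above the counter).
- mark_c: One of four identical round black marks, 70 mm in diameter and 3 mm thick, fixed on a pale wooden display board (90 mm wide, 480 mm long, 20 mm thick, lying on the counter and fixed). The four stand in one straight row along the board, 100 mm apart; the letters do not follow the row. Origin: centre of the mark's underside, so a can stands 3 mm above it (23 mm above the counter).
- mark_d: One of four identical round black marks, 70 mm in diameter and 3 mm thick, fixed on a pale wooden display board (90 mm wide, 480 mm long, 20 mm thick, lying on the counter and fixed). The four stand in one straight row along the board, 100 mm apart; the letters do not follow the row. Origin: centre of the mark's underside, so a can stands 3 mm above it (23 mm above the counter).
- post_red: Red post, 28 mm in diameter and 45 mm tall, fixed on the board at one end of the row, 67 mm beyond the centre of the end mark and in line with the row (a like grey post stands at the other end). Origin: centre of its underside, on the board.
- carton: Bystander: small cardboard carton with a green band, 90 x 70 x 60 mm, loose on the counter at the robot's left. Origin: centre of its underside.
- tape: Bystander: orange roll of tape lying flat, 96 mm across and 40 mm high, loose on the counter at the robot's right. Origin: centre of its underside.
There are look-alikes about, which are no part of the job. Several things have the shape of the can_yellow; the one meant has the colours described above.

How it is judged (in metres and radians):
At the end, for the whole second after the job is handed in: Counting from the red post, the marks carry the yellow (170 mm), blue (140 mm), white (110 mm) and green (80 mm) can; each stands upright (within 0.08 rad) on its mark, its centre within 14 mm of the mark's centre, released and at rest (((horizontal distance between can_yellow and mark_a below 0.014 m and z of can_yellow in the frame of mark_a between -0.001 and 0.008 m and horizontal distance between mark_a and post_red between 0.037 and 0.097 m) or (horizontal distance between can_yellow and mark_b below 0.014 m and z of can_yellow in the frame of mark_b between -0.001 and 0.008 m and horizontal distance between mark_b and post_red between 0.037 and 0.097 m) or (horizontal distance between can_yellow and mark_c below 0.014 m and z of can_yellow in the frame of mark_c between -0.001 and 0.008 m and horizontal distance between mark_c and post_red between 0.037 and 0.097 m) or (horizontal distance between can_yellow and mark_d below 0.014 m and z of can_yellow in the frame of mark_d between -0.001 and 0.008 m and horizontal distance between mark_d and post_red between 0.037 and 0.097 m)) and angle between each of can_yellow, can_blue, can_white, can_green's own z axis and vertical below 0.08 rad and linear speed of each of can_yellow, can_blue, can_white, can_green below 0.02 m/s and angular speed of each of can_yellow, can_blue, can_white, can_green below 0.2 rad/s and contact force between each of can_yellow, can_blue, can_white, can_green and the fingers below 0.1 N and ((horizontal distance between can_blue and mark_a below 0.014 m and z of can_blue in the frame of mark_a between -0.001 and 0.008 m and horizontal distance between mark_a and post_red between 0.137 and 0.197 m) or (horizontal distance between can_blue and mark_b below 0.014 m and z of can_blue in the frame of mark_b between -0.001 and 0.008 m and horizontal distance between mark_b and post_red between 0.137 and 0.197 m) or (horizontal distance between can_blue and mark_c below 0.014 m and z of can_blue in the frame of mark_c between -0.001 and 0.008 m and horizontal distance between mark_c and post_red between 0.137 and 0.197 m) or (horizontal distance between can_blue and mark_d below 0.014 m and z of can_blue in the frame of mark_d between -0.001 and 0.008 m and horizontal distance between mark_d and post_red between 0.137 and 0.197 m)) and ((horizontal distance between can_white and mark_a below 0.014 m and z of can_white in the frame of mark_a between -0.001 and 0.008 m and horizontal distance between mark_a and post_red between 0.237 and 0.297 m) or (horizontal distance between can_white and mark_b below 0.014 m and z of can_white in the frame of mark_b between -0.001 and 0.008 m and horizontal distance between mark_b and post_red between 0.237 and 0.297 m) or (horizontal distance between can_white and mark_c below 0.014 m and z of can_white in the frame of mark_c between -0.001 and 0.008 m and horizontal distance between mark_c and post_red between 0.237 and 0.297 m) or (horizontal distance between can_white and mark_d below 0.014 m and z of can_white in the frame of mark_d between -0.001 and 0.008 m and horizontal distance between mark_d and post_red between 0.237 and 0.297 m)) and ((horizontal distance between can_green and mark_a below 0.014 m and z of can_green in the frame of mark_a between -0.001 and 0.008 m and horizontal distance between mark_a and post_red between 0.337 and 0.397 m) or (horizontal distance between can_green and mark_b below 0.014 m and z of can_green in the frame of mark_b between -0.001 and 0.008 m and horizontal distance between mark_b and post_red between 0.337 and 0.397 m) or (horizontal distance between can_green and mark_c below 0.014 m and z of can_green in the frame of mark_c between -0.001 and 0.008 m and horizontal distance between mark_c and post_red between 0.337 and 0.397 m) or (horizontal distance between can_green and mark_d below 0.014 m and z of can_green in the frame of mark_d between -0.001 and 0.008 m and horizontal distance between mark_d and post_red between 0.337 and 0.397 m))); the robot touches nothing.
It fails at once if a can is tipped far over (angle between any of can_yellow, can_blue, can_white, can_green's own z axis and vertical above 0.7 rad).
It fails at once if a can is dropped or thrown instead of being set down (moving faster than 0.7 m/s while the fingers do not touch it, a fall of about 25 mm) ((contact force between can_yellow and the fingers below 0.05 N and linear speed of can_yellow above 0.7 m/s) or (contact force between can_blue and the fingers below 0.05 N and linear speed of can_blue above 0.7 m/s) or (contact force between can_white and the fingers below 0.05 N and linear speed of can_white above 0.7 m/s) or (contact force between can_green and the fingers below 0.05 N and linear speed of can_green above 0.7 m/s)).
It fails at once if the carton or the tape is moved by more than 25 mm (distance of any of carton, tape from where it was at the start of the episode above 0.025 m).
It also fails if it takes over 102 s, if anything falls off the work surface, if the arm or the gripper's body presses on something with over 40 N, if the wrist force passes 120 N, or if a joint passes its speed limit or range.

## Robot

A 6-joint arm with a two-finger parallel gripper is mounted at the origin on the work surface. World frame = base frame: x ahead of the robot, y to its left, z up, the work surface at z = 0. Lengths are in mm, angles in rad, forces in N, time in s.
With the tool pointing down it reaches from about 275 to 1000 mm from the base axis. Payload 8.4 kg.
Tool frame: the origin (TCP) lies at the very end of the fingers, on their centre line; the grasp point (between the pads) lies 19 mm behind it; z points along the fingers, y is the direction in which the jaws open and shut (so a half turn about z gives the same grasp; the last joint's range is limited). The gripper opens to 85 mm and grips with 20 to 120 N. Pads are 22 mm wide; open, the fingers measure 114 mm over their backs; the gripper's body (76 mm by 85 mm) begins 54 mm behind the grasp point. The pads swing forward as they close: fully open they stand 13 mm farther back than shut.
Start: joints at [-1.305, 0.353, 1.633, -0, 1.155, -0.002], TCP at [165.38, -602.725, 231.281] pointing down, gripper open.
Joint ranges: [-2.63, 2.63], [-0.92, 2.1], [0.06, 2.66], [-1.3, 4.44], [0, 2.69], [-3.02, 3.02]. Speed limits (rad/s): [2.22, 2.22, 2.79, 3.14, 3.14, 3.14].

## Interface

Orientations are given as [roll, pitch, yaw] about the fixed x, y, z axes, in that order (R = Rz(yaw) Ry(pitch) Rx(roll)).
In Python, from rig import sense, grab_frame, sign_off, masks_of gives the robot as it stands. The module is installed in compiled form; this text tells all that it offers.
- The arm moves only by the shell command python3 -m inch 'ROWS' [FORCE]. ROWS is JSON, a list of rows, each an object of numbers: "gripper": the finger opening in m, from 0 to 0.0854; "tx", "ty", "tz": the shift along the tool's x, y, z in m; "spin": the turn about the tool's z in degrees. In form: [{"gripper": .., "tx": .., "ty": .., "tz": .., "spin": ..}, ...]. A call has exactly 8 rows; each row shifts and turns the commanded pose from where the row before left it, along the tool's axes as they then stand; what a row does not reach is not made up. A row lasts 1/10 s, in which the tool goes at most 50 mm and 8.59 degrees, less where a joint would pass 70% of its speed; a pose out of reach is approached as far as the arm can. A call is refused whole if a number of a shift passes 0.05 or a number of a turn 8.59, either way. A call with a gripper value outside its range is refused whole. The fingers move at their own pace and stop on an object; FORCE is the grip in N (left out, the last holds). Time passes only in rows, so rows that do not move let the fingers close, or fill a call up. It gives the time, the measured TCP pose, the force and the opening at its end, in the units of the state.
- sense(): the state, without advancing time (a new reading comes with each control period).
- grab_frame(name): name is "scene" or "top" or "wrist"; returns a dict with "pixels" (400x640x3 uint8, red, green, blue), "K" (3x3 intrinsics, pixels), "k1" (the pictures are not rectified: a ray, as slopes to the right and down, at radius r is drawn at 1 + k1 r^2 times it, then the intrinsics apply), "extrinsics" (4x4, takes a point from camera to world coordinates). Camera axes: x right, y down, z forward; pixel columns grow to the right and rows downward; lengths in mm; the calibration is good to about 2 mm. A picture is of the moment at which its call begins. There is no depth.
- sign_off(): hands the job in, once; it reports no verdict.
Trained networks look in the newest picture that a camera, given by its name, has taken for a name from the list of things; names that differ only in an ending like _2 or _b are one class to them, and where a whole thing is asked for, a point or a joint stands for the part that bears it (a point fixed in the world has none). Each returns a list of dicts, best first, with "conf" (0 to 1); they miss things now and then, are a little off and sometimes report something else, mostly with a low value. They report only what shows in the picture. A call takes as long as a camera call. They do not tell look-alikes from the thing itself.
- masks_of(camera, target): "pixels" (400x640 bool, what is visible of it) and "centre" ([row, column] in pixels, amid what is visible of it).
The state is a dict: "clock": time; "qpos": joint angles; "qvel": joint speeds; "joint_efforts": joint torques, N m; "eef_pos": TCP position; "tcp_rot": TCP orientation; "contact_force": force on the tool from outside, world axes, zero at the start; "wrist_torque": the same for the moment, N m; "opening": opening from 0.0 (shut) to 1.0 (fully open).
Only numpy, scipy, OpenCV 4.12 (cv2) and the standard library are available. Lean on these libraries where they do the work, as an engineer would, in place of code of your own. Each camera call takes 0.05 s, during which the arm holds its last target.

## Working session

There is one attempt and no reset: what is moved stays moved. The work goes in short steps, Python scripts to look and compute and a shell command to move; the robot and the scene stay as the last step left them, time stands still between calls to the robot, and variables do not carry over. Pictures are saved under pics/ and viewed, and the job is handed in when it is done.

```bash
mkdir -p pics; ls; python3 - <<'E'
from rig import *
import cv2
s=sense();print({k:(s[k]) for k in s})
for n in ["scene","top","wrist"]:
    f=grab_frame(n);cv2.imwrite(f"pics/{n}0.png",f["pixels"][:,:,::-1]);print(n,f["K"],f["k1"],f["extrinsics"])
    for t in ["can_yellow","can_blue","can_white","can_green","mark_a","post_red","carton","tape"]:
        print(t,[(round(d["conf"],2),[round(float(x)) for x in d["centre"]],int(d["pixels"].sum())) for d in masks_of(n,t)])
E
```

```text
pics
{'clock': 0.0, 'qpos': array([-1.30537347e+00,  3.53664707e-01,  1.63413794e+00,  9.97216251e-06,
        1.15519612e+00, -2.41212153e-03]), 'qvel': array([ 0.00261833,  0.00044674,  0.00091531, -0.00022201,  0.00118987,
       -0.00158819]), 'joint_efforts': array([ 2.04285247e-04, -6.05241537e+01, -3.42064476e+01, -4.73496084e-05,
        9.16445075e-03,  2.03057078e-05]), 'eef_pos': array([ 165.27292138, -602.25607258,  230.54971087]), 'tcp_rot': array([-3.14018657e+00, -1.25092828e-05,  2.67830938e-01]), 'contact_force': array([-0.0178117 , -0.1906058 , -0.75950389]), 'wrist_torque': array([-0.01892089,  0.0379226 , -0.05916461]), 'opening': 0.9980597522030874}
scene [[396.19511564   0.         318.18225042]
 [  0.         396.19511564 202.71407893]
 [  0.           0.           1.        ]] -0.004225389608359336 [[-1.72209907e-01  6.74560645e-01 -7.17852133e-01  1.26116265e+03]
 [ 9.84959558e-01  1.07495029e-01 -1.35275600e-01  1.37575435e+02]
 [-1.40860597e-02 -7.30351118e-01 -6.82926663e-01  7.31392434e+02]
 [ 0.00000000e+00  0.00000000e+00  0.00000000e+00  1.00000000e+00
[... 995 characters left out ...]
], 386), (0.9, [177, 269], 410), (0.83, [161, 370], 406), (0.69, [170, 302], 402)]
post_red []
carton [(0.72, [209, 165], 1063), (0.49, [239, 224], 373)]
tape [(0.66, [189, 478], 602)]
wrist [[287.96792131   0.         322.83237388]
 [  0.         287.96792131 202.64997729]
 [  0.           0.           1.        ]] -0.017180354192832023 [[ 2.64678337e-01 -9.24672292e-01 -2.73727108e-01  2.33727976e+02]
 [-9.64335944e-01 -2.54159702e-01 -7.38852659e-02 -5.83849710e+02]
 [-1.25074200e-03  2.83520719e-01 -9.58965295e-01  3.73403497e+02]
 [ 0.00000000e+00  0.00000000e+00  0.00000000e+00  1.00000000e+00]]
can_yellow []
can_blue []
can_white []
can_green []
mark_a []
post_red []
carton []
tape []
```

View pics/scene0.png

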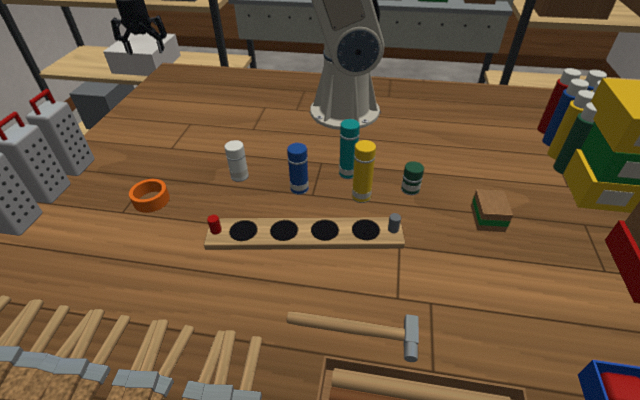

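View pics/top0.png

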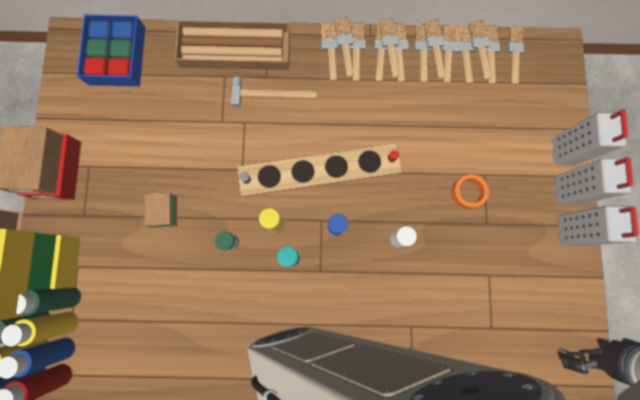

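View pics/wrist0.png

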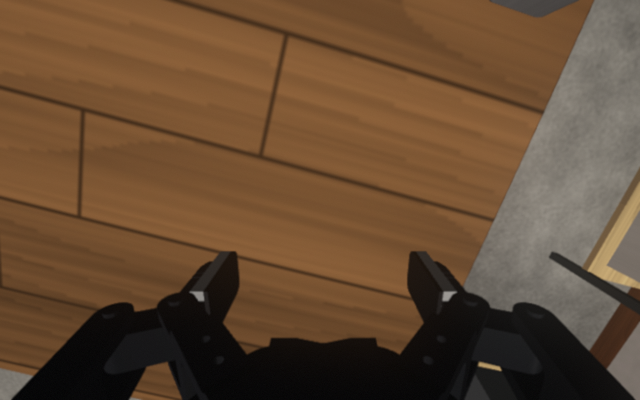

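The top view shows these candidates:
- **Yellow:** the can I want is at (217,270). The teal one at (256,290) has the same shape but is a look-alike. The yellow and green cans on the shelf at far left are look-alikes too.
- **Other cans:** blue at (225,338), white at (236,404) and green at (240,224).
- **Marks:** they run along row ~161–176, columns 269, 302, 336 and 370.
- **Posts:** red at (155,394), grey at (177,245).

Next I'll measure from both views, with a silhouette fit for the cans and triangulation for the marks.

```bash
cat > h.py <<'E'
import numpy as np,cv2
from rig import *
from scipy.optimize import minimize,least_squares
def proj(f,P):
    E=np.linalg.inv(f["extrinsics"]);p=np.asarray(P,float)@E[:3,:3].T+E[:3,3]
    s=p[:,:2]/p[:,2:];s=s*(1+f["k1"]*(s**2).sum(1,keepdims=True))
    K=f["K"];return s*[K[0,0],K[1,1]]+[K[0,2],K[1,2]]
def ray(f,u,v):
    K=f["K"];d=np.array([(u-K[0,2])/K[0,0],(v-K[1,2])/K[1,1]]);s=d.copy()
    for _ in range(5): s=d/(1+f["k1"]*(s@s))
    R=f["extrinsics"][:3,:3];w=R@np.r_[s,1];return f["extrinsics"][:3,3],w/np.linalg.norm(w)
def tri(rs):
    A=sum(np.eye(3)-np.outer(d,d) for o,d in rs);b=sum((np.eye(3)-np.outer(d,d))@o for o,d in rs)
    p=np.linalg.solve(A,b);return p,[np.linalg.norm(np.cross(p-o,d)) for o,d in rs]
def atz(f,u,v,z):
    o,d=ray(f,u,v);return o+d*(z-o[2])/d[2]
a=np.linspace(0,2*np.pi,40,endpoint=False)
def cyl(x,y,h,z0=0,r=26):
    c=np.c_[x+r*np.cos(a),y+r*np.sin(a)]
    return np.r_[np.c_[c,0*a+z0],np.c_[c,0*a+z0+h]]
def sil(f,x,y,h,z0=0,S=4,r=26):
    hu=cv2.convexHull(proj(f,cyl(x,y,h,z0,r)).astype(np.float32))
    m=np.zeros((400*S,640*S),np.uint8);cv2.fillPoly(m,[np.round((hu+.5)*S-.5).astype(np.int32)],1)
    return cv2.resize(m.astype(np.float32),(640,400),interpolation=cv2.INTER_AREA)
def fit(fm,x0,free_h=True,z0=0):
    def c(p): return sum(np.abs(sil(f,p[0],p[1],p[2] if free_h else x0[2],z0)-m).sum()/m.sum() for f,m in fm)
    x0=np.array(x0,float);n=3 if free_h else 2
    sx=np.vstack([x0[:n]]+[x0[:n]+12*np.eye(n)[i] for i in range(n)])
    r=minimize(c,x0[:n],method="Nelder-Mead",options=dict(initial_simplex=sx,xatol=.2,fatol=1e-4,maxiter=150))
    return r.x,r.fun
E
cat > m1.py <<'E'
from h import *
F={n:grab_frame(n) for n in ["scene","top"]}
H=dict(can_yellow=170,can_blue=140,can_white=110,can_green=80)
T=dict(can_yellow=(217,270),can_blue=(225,338),can_white=(236,404),can_green=(240,224))
S=dict(can_yellow=(170,364),can_blue=(168,300),can_white=(161,239),can_green=(177,414))
def near(n,t,c):
    L=[d for d in masks_of(n,t) if np.hypot(*(np.array(d["centre"])-c))<12]
    return L[0] if L else None
V={n:F[n]["pixels"].copy() for n in F}
for t in H:
    fm=[];
    for n,c in(("scene",S[t]),("top",T[t])):
        d=near(n,t,c)
        if d: fm.append((F[n],d["pixels"].astype(np.float32)))
        else: print("miss",n,t)
    x0=atz(F["top"],T[t][1],T[t][0],H[t]*.8)
    p,e=fit(fm,[x0[0],x0[1],H[t]])
    q,e2=fit(fm,[x0[0],x0[1],H[t]],False)
    print(t,p.round(1),round(e,3),"fixed h",q.round(1),round(e2,3))
    for n in F:
        cv2.polylines(V[n],[cv2.convexHull(proj(F[n],cyl(q[0],q[1],H[t])).astype(np.float32)).astype(np.int32)],1,(255,0,255))
# marks by triangulation: dark threshold blobs
for n in F:
    for t in ["mark_a"]:
        print(n,[(round(d["conf"],2),np.round(d["centre"],1).tolist(),int(d["pixels"].sum())) for d in masks_of(n,t)])
    for t in ["post_red"]:
        print(n,t,[(round(d["conf"],2),np.round(d["centre"],1).tolist(),int(d["pixels"].sum())) for d in masks_of(n,t)])
    g=F[n]["pixels"].max(2);
    k=(g<60).astype(np.uint8);N,l,st,ce=cv2.connectedComponentsWithStats(k)
    globals()["B_"+n]=[ce[i] for i in range(1,N) if 250<st[i,4]<700 and 150<ce[i][1]<240 and 200<ce[i][0]<400]
    print(n,np.round(globals()["B_"+n],1).tolist())
if len(B_top)==len(B_scene)==4:
    A=sorted(B_top,key=lambda c:c[0]);B=sorted(B_scene,key=lambda c:-c[0])
    for u,v in zip(A,B):
        p,e=tri([ray(F["top"],*u),ray(F["scene"],*v)]);print(p.round(1),np.round(e,1),"top@23",atz(F["top"],*u,23)[:2].round(1),"scene@23",atz(F["scene"],*v,23)[:2].round(1))
s=cv2.resize(V["scene"][100:260,130:530],(800,320),interpolation=cv2.INTER_CUBIC)
t=cv2.resize(V["top"][140:280,200:430],(800,487))[:280*1]
cv2.imwrite("pics/fit_s.png",s[:,:,::-1]);cv2.imwrite("pics/fit_t.png",cv2.resize(V["top"][140:280,200:430],(800,487))[:,:,::-1])
E
python3 m1.py
```

```text
can_yellow [448.6 104.4 167. ] 0.142 fixed h [449.3 104.3] 0.156
can_blue [441.9 -70.7 137.1] 0.113 fixed h [442.1 -70.3] 0.132
can_white [ 415.1 -255.6  108.3] 0.163 fixed h [ 415.4 -255.7] 0.168
can_green [396.2 236.4  76.8] 0.211 fixed h [396.3 235.8] 0.222
scene [(0.95, [229.9, 241.1], 434), (0.71, [228.6, 280.5], 442), (0.65, [228.0, 323.6], 476), (0.59, [229.8, 366.6], 414)]
scene post_red [(0.63, [223.0, 213.1], 211)]
scene [[346.3, 153.6], [295.4, 173.9], [242.8, 230.3], [283.5, 230.1], [324.3, 229.8], [365.2, 229.5]]
top [(0.88, [168.9, 299.9], 384), (0.87, [168.8, 333.9], 432), (0.78, [158.5, 369.8], 415), (0.63, [175.8, 269.6], 443)]
top post_red [(0.44, [156.6, 391.9], 119)]
top []
```

```bash
cat > m2.py <<'E'
from h import *
F={n:grab_frame(n) for n in ["scene","top"]}
B={}
for n,th,lo in(("scene",60,200),("top",85,130)):
    g=F[n]["pixels"].max(2);k=(g<th).astype(np.uint8);N,l,st,ce=cv2.connectedComponentsWithStats(k)
    B[n]=[ce[i] for i in range(1,N) if 200<st[i,4]<700 and lo<ce[i][1]<245 and 200<ce[i][0]<400]
    print(n,np.round(B[n],1).tolist())
A=sorted(B["top"],key=lambda c:c[0]);Bs=sorted([b for b in B["scene"] if b[1]>210],key=lambda c:-c[0])
for u,v in zip(A,Bs):
    p,e=tri([ray(F["top"],*u),ray(F["scene"],*v)]);print(p.round(1),np.round(e,1),"top@23",atz(F["top"],*u,23)[:2].round(1),"scene@23",atz(F["scene"],*v,23)[:2].round(1))
for nm,u,v in(("red",(394,155.5),(213,219)),("grey",(245,177),(393.5,218))): print(nm,tri([ray(F["top"],*u),ray(F["scene"],*v)]))
E
python3 m2.py
```

```text
scene [[242.8, 230.3], [283.6, 230.1], [324.3, 229.7], [365.3, 229.5]]
top [[369.2, 161.2], [335.9, 166.2], [302.5, 171.1], [268.9, 176.0]]
[589.6 126.7  19.8] [0.2 0.2] top@23 [588.9 126. ] scene@23 [592.5 127. ]
[606.4  28.   19.9] [0.2 0.2] top@23 [605.7  27.7] scene@23 [609.2  28.7]
[623.3 -70.6  19.8] [0.2 0.2] top@23 [622.5 -70.7] scene@23 [626.2 -69.4]
[ 640.3 -169.3   20. ] [0.2 0.2] top@23 [ 639.5 -169.1] scene@23 [ 642.9 -167.9]
red (array([ 648.58351569, -235.59848948,   57.17534341]), [np.float64(0.10881329594263134), np.float64(0.1088132959426466)])
grey (array([576.81134053, 190.09818641,  57.08642494]), [np.float64(0.5200150134920823), np.float64(0.5200150134920275)])
```

View pics/fit_s.png

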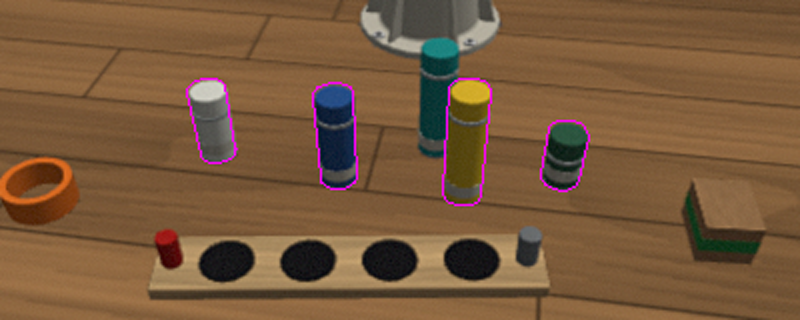

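View pics/fit_t.png

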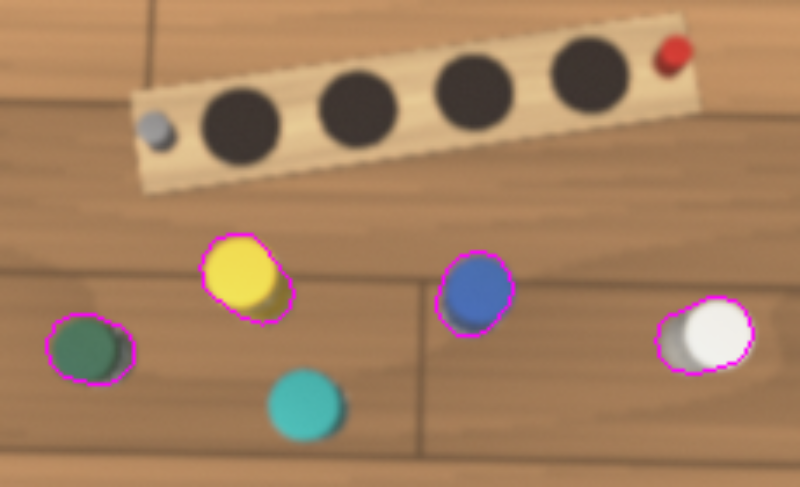

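The fits agree with the picture outlines. Fitted heights are 167/137/108/77 mm against the text's 170/140/110/80, the marks come out at z≈20 and 100 mm apart, and the red post sits beyond the y=-169 end.

The yellow choice is confirmed in the crop: the bright yellow can is in front and the teal one behind it. I'll turn the tool to yaw π/2, so that tx = +Y, ty = +X and tz = down, and start with white.

```bash
python3 -m inch '[{"gripper":0.075,"spin":-8.3},{"gripper":0.075,"spin":-8.3},{"gripper":0.075,"spin":-8.3},{"gripper":0.075,"spin":-8.3},{"gripper":0.075,"spin":-8.3},{"gripper":0.075,"spin":-8.3},{"gripper":0.075,"spin":-8.3},{"gripper":0.075,"spin":-8.3}]' 60
```

```text
$[0]: bad value
```

```bash
python3 -m inch '[{"gripper":0.075,"tx":0,"ty":0,"tz":0,"spin":-8.3},{"gripper":0.075,"tx":0,"ty":0,"tz":0,"spin":-8.3},{"gripper":0.075,"tx":0,"ty":0,"tz":0,"spin":-8.3},{"gripper":0.075,"tx":0,"ty":0,"tz":0,"spin":-8.3},{"gripper":0.075,"tx":0,"ty":0,"tz":0,"spin":-8.3},{"gripper":0.075,"tx":0,"ty":0,"tz":0,"spin":-8.3},{"gripper":0.075,"tx":0,"ty":0,"tz":0,"spin":-8.3},{"gripper":0.075,"tx":0,"ty":0,"tz":0,"spin":-8.3}]' 60
```

```text
clock: 2.95
eef_pos: [165.4, -602.7, 231.3]
tcp_rot: [-3.142, -0.0, 1.433]
contact_force: [0.2, 0.3, 0.5]
opening: 0.876
```

```bash
python3 -m inch '[{"gripper":0.075,"tx":0,"ty":0,"tz":0,"spin":-7.9},{"gripper":0.075,"tx":0.038,"ty":0.027,"tz":0,"spin":0},{"gripper":0.075,"tx":0.038,"ty":0.027,"tz":0,"spin":0},{"gripper":0.075,"tx":0.038,"ty":0.027,"tz":0,"spin":0},{"gripper":0.075,"tx":0.038,"ty":0.027,"tz":0,"spin":0},{"gripper":0.075,"tx":0.038,"ty":0.027,"tz":0,"spin":0},{"gripper":0.075,"tx":0.038,"ty":0.027,"tz":0,"spin":0},{"gripper":0.075,"tx":0.038,"ty":0.027,"tz":0,"spin":0}]' 60
```

```text
clock: 3.75
eef_pos: [356.9, -336.4, 231.5]
tcp_rot: [3.141, 0.0, 1.564]
contact_force: [0.4, 0.1, 0.4]
opening: 0.875
```

```bash
python3 -m inch '[{"gripper":0.075,"tx":0.027,"ty":0.0195,"tz":0,"spin":-0.3},{"gripper":0.075,"tx":0.027,"ty":0.0195,"tz":0,"spin":0},{"gripper":0.075,"tx":0.027,"ty":0.0195,"tz":0,"spin":0},{"gripper":0.075,"tx":0,"ty":0,"tz":0.03,"spin":0},{"gripper":0.075,"tx":0,"ty":0,"tz":0.03,"spin":0},{"gripper":0.075,"tx":0,"ty":0,"tz":0.03,"spin":0},{"gripper":0.075,"tx":0,"ty":0,"tz":0,"spin":0},{"gripper":0.075,"tx":0,"ty":0,"tz":0,"spin":0}]' 60; python3 - <<'E'
from h import *
f=grab_frame("wrist");v=f["pixels"].copy()
cv2.polylines(v,[cv2.convexHull(proj(f,cyl(415.3,-255.7,110)).astype(np.float32)).astype(np.int32)],1,(255,0,255))
cv2.imwrite("pics/w1.png",v[:,:,::-1])
E
```

```text
clock: 4.55
eef_pos: [414.8, -257.1, 141.6]
tcp_rot: [-3.141, -0.0, 1.57]
contact_force: [-0.3, -0.2, 0.0]
opening: 0.881
```

View pics/w1.png

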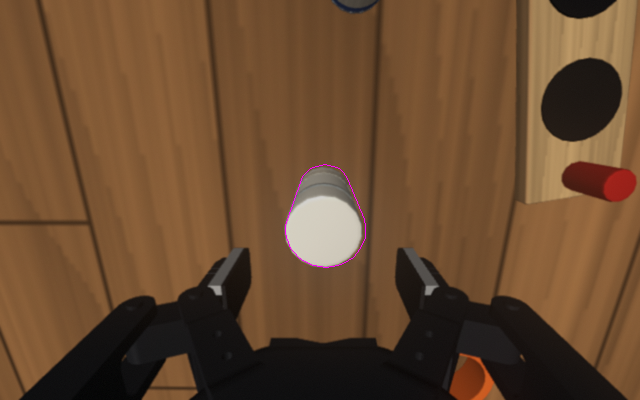

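The wrist view shows the white cap at (230,324), centred between the jaws, and the predicted outline matches it. I'll descend and grip.

```bash
python3 -m inch '[{"gripper":0.075,"tx":0.001,"ty":0.0005,"tz":0.03,"spin":0},{"gripper":0.075,"tx":0,"ty":0,"tz":0.03,"spin":0},{"gripper":0.075,"tx":0,"ty":0,"tz":0.02,"spin":0},{"gripper":0.075,"tx":0,"ty":0,"tz":0,"spin":0},{"gripper":0.045,"tx":0,"ty":0,"tz":0,"spin":0},{"gripper":0.045,"tx":0,"ty":0,"tz":0,"spin":0},{"gripper":0.045,"tx":0,"ty":0,"tz":0,"spin":0},{"gripper":0.045,"tx":0,"ty":0,"tz":0,"spin":0}]' 50
```

```text
clock: 5.4
eef_pos: [416.3, -256.8, 63.2]
tcp_rot: [3.139, 0.002, 1.57]
contact_force: [-2.8, -0.4, 7.5]
opening: 0.598
```

```bash
python3 -m inch '[{"gripper":0.045,"tx":0,"ty":0,"tz":-0.015,"spin":0},{"gripper":0.045,"tx":0,"ty":0,"tz":-0.03,"spin":0},{"gripper":0.045,"tx":0,"ty":0,"tz":-0.035,"spin":0},{"gripper":0.045,"tx":0.015,"ty":0.01,"tz":-0.02,"spin":0},{"gripper":0.045,"tx":0.03,"ty":0.02,"tz":0,"spin":0},{"gripper":0.045,"tx":0.03,"ty":0.02,"tz":0,"spin":0},{"gripper":0.045,"tx":0.03,"ty":0.02,"tz":0,"spin":0},{"gripper":0.045,"tx":0.03,"ty":0.02,"tz":0,"spin":0}]'
python3 -m inch '[{"gripper":0.045,"tx":0.03,"ty":0.02,"tz":0,"spin":0},{"gripper":0.045,"tx":0.03,"ty":0.02,"tz":0,"spin":0},{"gripper":0.045,"tx":0.03,"ty":0.02,"tz":0,"spin":0},{"gripper":0.045,"tx":0.03,"ty":0.02,"tz":0,"spin":0},{"gripper":0.045,"tx":0.02,"ty":0.015,"tz":0,"spin":0},{"gripper":0.045,"tx":0.01,"ty":0.005,"tz":0,"spin":0},{"gripper":0.045,"tx":0,"ty":0,"tz":0,"spin":0},{"gripper":0.045,"tx":0,"ty":0,"tz":0,"spin":0}]'
```

```text
clock: 6.2
eef_pos: [506.3, -120.0, 162.7]
tcp_rot: [3.14, 0.0, 1.57]
contact_force: [0.7, -0.3, -2.6]
opening: 0.597
clock: 7.0
eef_pos: [604.8, 28.1, 161.5]
tcp_rot: [-3.141, 0.0, 1.57]
contact_force: [-0.7, -0.8, -2.3]
opening: 0.597
```

```bash
cat > held.py <<'E'
import sys
from h import *
name,hh,z0=sys.argv[1],float(sys.argv[2]),float(sys.argv[3])
s=sense();e=s["eef_pos"]
print(s["clock"],e.round(1),s["contact_force"].round(1))
for n in ["scene","top","wrist"]:
    f=grab_frame(n)
    L=masks_of(n,name)
    pc=proj(f,[[e[0],e[1],z0+hh/2]])[0]
    L=[d for d in L if np.hypot(d["centre"][1]-pc[0],d["centre"][0]-pc[1])<(60 if n=="wrist" else 25)]
    hull=lambda p,z:cv2.convexHull(proj(f,cyl(p[0],p[1],hh,z)).astype(np.float32)).astype(np.int32)
    if L:
        def c(p): return np.abs(sil(f,p[0],p[1],hh,p[2])-m).sum()/m.sum()
        m=L[0]["pixels"].astype(np.float32);q,er=fit([(f,m)],[e[0],e[1],hh],False,z0);print(n,q.round(1),round(er,2))
    v=f["pixels"].copy();cv2.polylines(v,[hull(e,z0)],1,(255,0,255));
    x,y=map(int,pc);
    v=v[max(0,y-75):y+75,max(0,x-100):x+100] if n!="wrist" else v
    cv2.imwrite(f"pics/held_{name}_{n}_{s['clock']:.1f}.png",cv2.resize(v,None,fx=4 if n!="wrist" else 1,fy=4 if n!="wrist" else 1)[:,:,::-1])
E
python3 held.py can_white 110 98; ls pics
```

```text
7.0 [604.8  28.1 161.5] [-0.7 -0.8 -2.3]
scene [598.1  29.5] 1.0
fit_s.png
fit_t.png
held_can_white_scene_7.0.png
held_can_white_top_7.0.png
held_can_white_wrist_7.0.png
scene0.png
top0.png
w1.png
wrist0.png
```

View pics/held_can_white_scene_7.0.png

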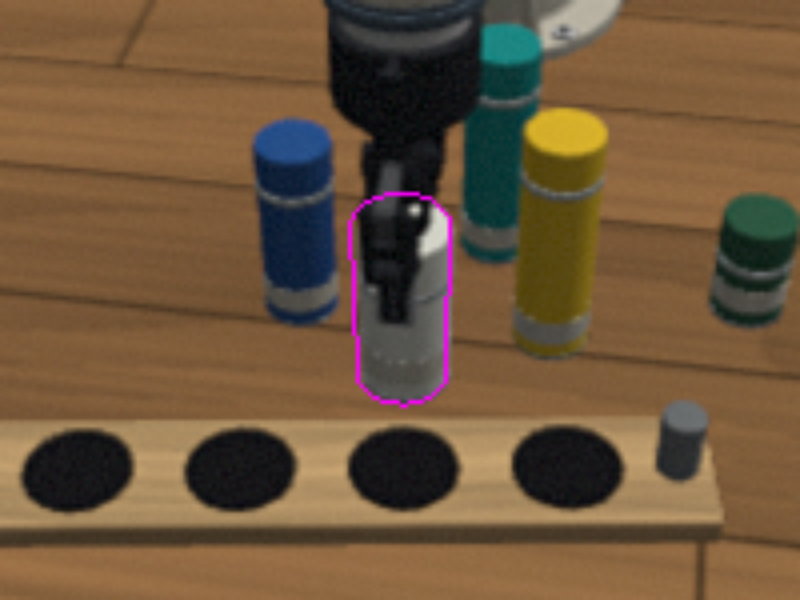

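View pics/held_can_white_wrist_7.0.png

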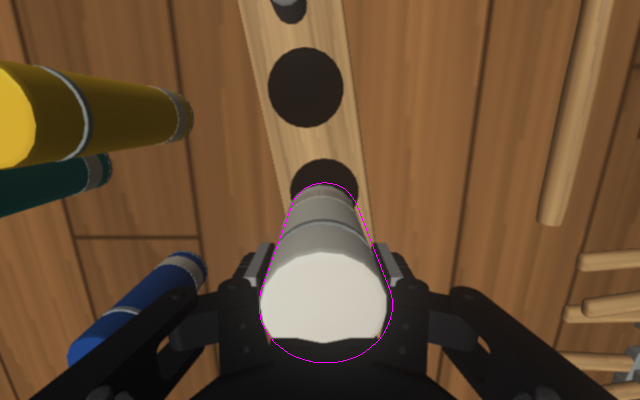

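The held white can hangs upright over the third mark and matches the predicted outline in both views. I'll lower it in small final steps and watch the force.

```bash
python3 -m inch '[{"gripper":0.045,"tx":0,"ty":0.0025,"tz":0.02,"spin":0},{"gripper":0.045,"tx":0,"ty":0,"tz":0.02,"spin":0},{"gripper":0.045,"tx":0,"ty":0,"tz":0.015,"spin":0},{"gripper":0.045,"tx":0,"ty":0,"tz":0.01,"spin":0},{"gripper":0.045,"tx":0,"ty":0,"tz":0.004,"spin":0},{"gripper":0.045,"tx":0,"ty":0,"tz":0.002,"spin":0},{"gripper":0.045,"tx":0,"ty":0,"tz":0,"spin":0},{"gripper":0.045,"tx":0,"ty":0,"tz":0,"spin":0}]'
```

```text
clock: 8.1
eef_pos: [608.5, 28.8, 91.0]
tcp_rot: [3.14, -0.0, 1.57]
contact_force: [0.2, 0.4, -2.6]
opening: 0.598
```

```bash
python3 -m inch '[{"gripper":0.045,"tx":-0.0005,"ty":-0.001,"tz":0.001,"spin":0},{"gripper":0.045,"tx":0,"ty":0,"tz":0.001,"spin":0},{"gripper":0.045,"tx":0,"ty":0,"tz":0.001,"spin":0},{"gripper":0.045,"tx":0,"ty":0,"tz":0.001,"spin":0},{"gripper":0.045,"tx":0,"ty":0,"tz":0,"spin":0},{"gripper":0.045,"tx":0,"ty":0,"tz":0,"spin":0},{"gripper":0.045,"tx":0,"ty":0,"tz":0,"spin":0},{"gripper":0.045,"tx":0,"ty":0,"tz":0,"spin":0}]'
```

```text
clock: 8.9
eef_pos: [607.1, 28.2, 86.4]
tcp_rot: [3.141, -0.0, 1.57]
contact_force: [-0.6, -0.2, 0.1]
opening: 0.601
```

```bash
python3 -m inch '[{"gripper":0.045,"tx":0,"ty":0,"tz":0.001,"spin":0},{"gripper":0.045,"tx":0,"ty":0,"tz":0,"spin":0},{"gripper":0.053,"tx":0,"ty":0,"tz":0,"spin":0},{"gripper":0.058,"tx":0,"ty":0,"tz":0,"spin":0},{"gripper":0.066,"tx":0,"ty":0,"tz":0,"spin":0},{"gripper":0.075,"tx":0,"ty":0,"tz":0,"spin":0},{"gripper":0.075,"tx":0,"ty":0,"tz":0,"spin":0},{"gripper":0.075,"tx":0,"ty":0,"tz":0,"spin":0}]'
python3 -m inch '[{"gripper":0.075,"tx":0,"ty":0,"tz":-0.02,"spin":0},{"gripper":0.075,"tx":0,"ty":0,"tz":-0.03,"spin":0},{"gripper":0.075,"tx":0,"ty":0,"tz":-0.03,"spin":0},{"gripper":0.075,"tx":0,"ty":0,"tz":-0.04,"spin":0},{"gripper":0.075,"tx":-0.02,"ty":-0.035,"tz":-0.01,"spin":0},{"gripper":0.075,"tx":-0.025,"ty":-0.04,"tz":0,"spin":0},{"gripper":0.075,"tx":-0.025,"ty":-0.04,"tz":0,"spin":0},{"gripper":0.075,"tx":-0.02,"ty":-0.03,"tz":0,"spin":0}]'
python3 -c "
from h import *
f=grab_frame('scene');cv2.imwrite('pics/s2.png',cv2.resize(f['pixels'][100:260,130:530],(800,320))[:,:,::-1])"
```

```text
clock: 9.7
eef_pos: [607.1, 28.3, 85.2]
tcp_rot: [3.142, -0.0, 1.57]
contact_force: [0.0, 0.2, -0.3]
opening: 0.879
clock: 10.5
eef_pos: [459.5, -62.3, 215.2]
tcp_rot: [-3.141, 0.0, 1.57]
contact_force: [0.3, -0.3, 0.4]
opening: 0.875
```

View pics/s2.png

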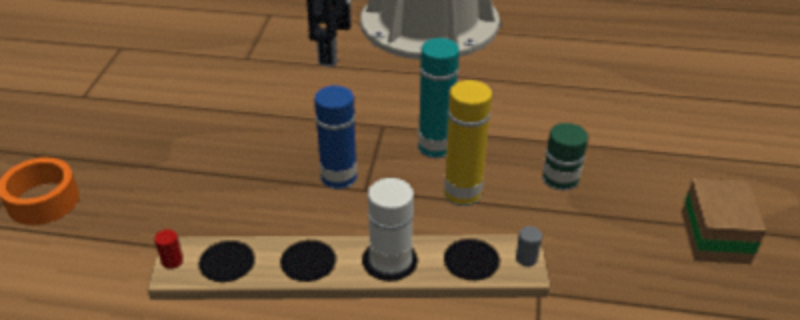

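The white can stands upright in the middle of the third mark, at crop (390,262). Blue is next, at (442,-70).

```bash
python3 -m inch '[{"gripper":0.075,"tx":-0.008,"ty":-0.018,"tz":0,"spin":0},{"gripper":0.075,"tx":0,"ty":0,"tz":0.03,"spin":0},{"gripper":0.075,"tx":0,"ty":0,"tz":0.02,"spin":0},{"gripper":0.075,"tx":0,"ty":0,"tz":0,"spin":0},{"gripper":0.075,"tx":0,"ty":0,"tz":0,"spin":0},{"gripper":0.075,"tx":0,"ty":0,"tz":0,"spin":0},{"gripper":0.075,"tx":0,"ty":0,"tz":0,"spin":0},{"gripper":0.075,"tx":0,"ty":0,"tz":0,"spin":0}]' 60; python3 - <<'E'
from h import *
f=grab_frame("wrist");v=f["pixels"].copy()
cv2.polylines(v,[cv2.convexHull(proj(f,cyl(442,-70.3,140)).astype(np.float32)).astype(np.int32)],1,(255,0,255))
cv2.imwrite("pics/w2.png",v[:,:,::-1])
E
```

```text
clock: 11.35
eef_pos: [444.4, -69.6, 166.0]
tcp_rot: [3.14, 0.0, 1.57]
contact_force: [0.0, 0.3, 0.2]
opening: 0.882
```

View pics/w2.png

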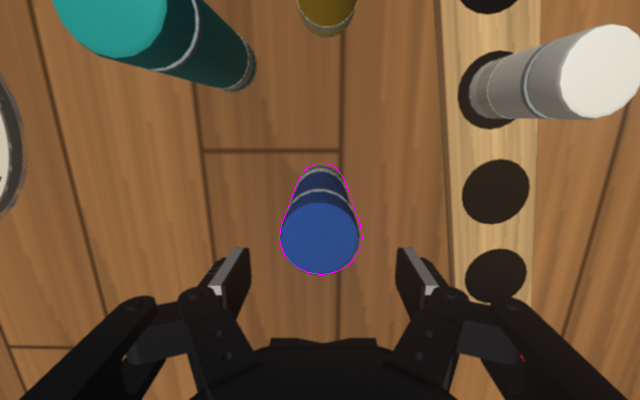

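The blue cap at (237,320) matches its outline. The TCP is about 2 mm too far in x, so I'll correct that, descend and grip.

```bash
python3 -m inch '[{"gripper":0.075,"tx":-0.0005,"ty":-0.002,"tz":0.025,"spin":0},{"gripper":0.075,"tx":0,"ty":0,"tz":0.03,"spin":0},{"gripper":0.075,"tx":0,"ty":0,"tz":0.02,"spin":0},{"gripper":0.045,"tx":0,"ty":0,"tz":0,"spin":0},{"gripper":0.045,"tx":0,"ty":0,"tz":0,"spin":0},{"gripper":0.045,"tx":0,"ty":0,"tz":0,"spin":0},{"gripper":0.045,"tx":0,"ty":0,"tz":0,"spin":0},{"gripper":0.045,"tx":0,"ty":0,"tz":0,"spin":0}]' 50
```

```text
clock: 12.2
eef_pos: [442.3, -70.1, 90.9]
tcp_rot: [3.141, 0.0, 1.57]
contact_force: [0.9, -0.1, -3.4]
opening: 0.598
```

```bash
python3 -m inch '[{"gripper":0.045,"tx":0,"ty":0,"tz":-0.015,"spin":0},{"gripper":0.045,"tx":0,"ty":0,"tz":-0.03,"spin":0},{"gripper":0.045,"tx":0,"ty":0,"tz":-0.03,"spin":0},{"gripper":0.045,"tx":0,"ty":0.015,"tz":-0.01,"spin":0},{"gripper":0.045,"tx":0,"ty":0.03,"tz":0,"spin":0},{"gripper":0.045,"tx":0,"ty":0.03,"tz":0,"spin":0},{"gripper":0.045,"tx":0,"ty":0.03,"tz":0,"spin":0},{"gripper":0.045,"tx":0,"ty":0.03,"tz":0,"spin":0}]'
python3 -m inch '[{"gripper":0.045,"tx":0,"ty":0.03,"tz":0,"spin":0},{"gripper":0.045,"tx":0,"ty":0.017,"tz":0,"spin":0},{"gripper":0.045,"tx":0,"ty":0,"tz":0.01,"spin":0},{"gripper":0.045,"tx":0,"ty":0,"tz":0.02,"spin":0},{"gripper":0.045,"tx":0,"ty":0,"tz":0.01,"spin":0},{"gripper":0.045,"tx":0,"ty":0,"tz":0,"spin":0},{"gripper":0.045,"tx":0,"ty":0,"tz":0,"spin":0},{"gripper":0.045,"tx":0,"ty":0,"tz":0,"spin":0}]'
python3 held.py can_blue 140 45
```

```text
clock: 13.0
eef_pos: [577.9, -70.2, 175.6]
tcp_rot: [3.141, 0.0, 1.57]
contact_force: [-0.8, 0.5, -3.8]
opening: 0.599
clock: 13.8
eef_pos: [624.3, -70.4, 136.2]
tcp_rot: [3.14, 0.0, 1.57]
contact_force: [-0.5, 0.2, -3.8]
opening: 0.596
13.8 [624.3 -70.4 136.2] [-0.5  0.2 -3.8]
scene [625.6 -69.9] 0.56
wrist [622.9 -66.1] 0.24
```

```bash
python3 -m inch '[{"gripper":0.045,"tx":0,"ty":0,"tz":0.008,"spin":0},{"gripper":0.045,"tx":0,"ty":0,"tz":0.006,"spin":0},{"gripper":0.045,"tx":0,"ty":0,"tz":0.004,"spin":0},{"gripper":0.045,"tx":0,"ty":0,"tz":0.001,"spin":0},{"gripper":0.045,"tx":0,"ty":0,"tz":0.001,"spin":0},{"gripper":0.045,"tx":0,"ty":0,"tz":0.001,"spin":0},{"gripper":0.045,"tx":0,"ty":0,"tz":0,"spin":0},{"gripper":0.045,"tx":0,"ty":0,"tz":0,"spin":0}]'
```

```text
clock: 14.9
eef_pos: [624.0, -70.3, 114.4]
tcp_rot: [3.141, 0.0, 1.57]
contact_force: [0.7, -0.2, -2.7]
opening: 0.599
```

```bash
python3 -m inch '[{"gripper":0.045,"tx":0,"ty":0,"tz":0.001,"spin":0},{"gripper":0.045,"tx":0,"ty":0,"tz":0.0005,"spin":0},{"gripper":0.045,"tx":0,"ty":0,"tz":0,"spin":0},{"gripper":0.045,"tx":0,"ty":0,"tz":0,"spin":0},{"gripper":0.045,"tx":0,"ty":0,"tz":0,"spin":0},{"gripper":0.045,"tx":0,"ty":0,"tz":0,"spin":0},{"gripper":0.045,"tx":0,"ty":0,"tz":0,"spin":0},{"gripper":0.045,"tx":0,"ty":0,"tz":0,"spin":0}]'
```

```text
clock: 15.7
eef_pos: [624.2, -70.3, 113.4]
tcp_rot: [3.141, 0.0, 1.57]
contact_force: [-0.9, 0.7, 6.1]
opening: 0.6
```

```bash
python3 -m inch '[{"gripper":0.053,"tx":0,"ty":0,"tz":0,"spin":0},{"gripper":0.058,"tx":0,"ty":0,"tz":0,"spin":0},{"gripper":0.066,"tx":0,"ty":0,"tz":0,"spin":0},{"gripper":0.075,"tx":0,"ty":0,"tz":0,"spin":0},{"gripper":0.075,"tx":0,"ty":0,"tz":0,"spin":0},{"gripper":0.075,"tx":0,"ty":0,"tz":-0.02,"spin":0},{"gripper":0.075,"tx":0,"ty":0,"tz":-0.04,"spin":0},{"gripper":0.075,"tx":0,"ty":0,"tz":-0.04,"spin":0}]'
python3 -m inch '[{"gripper":0.07,"tx":0,"ty":0,"tz":-0.02,"spin":0},{"gripper":0.07,"tx":0.03,"ty":-0.03,"tz":0,"spin":0},{"gripper":0.07,"tx":0.034,"ty":-0.034,"tz":0,"spin":0},{"gripper":0.07,"tx":0.034,"ty":-0.034,"tz":0,"spin":0},{"gripper":0.07,"tx":0.034,"ty":-0.034,"tz":0,"spin":0},{"gripper":0.07,"tx":0.03,"ty":-0.03,"tz":0,"spin":0},{"gripper":0.07,"tx":0.012,"ty":-0.013,"tz":0,"spin":0},{"gripper":0.07,"tx":0,"ty":0,"tz":0,"spin":0}]'
python3 - <<'E'
from h import *
f=grab_frame("wrist");v=f["pixels"].copy()
cv2.polylines(v,[cv2.convexHull(proj(f,cyl(449,104.4,170)).astype(np.float32)).astype(np.int32)],1,(255,0,255))
cv2.imwrite("pics/w3.png",v[:,:,::-1])
print(sense()["eef_pos"])
f=grab_frame('scene');cv2.imwrite('pics/s3.png',cv2.resize(f['pixels'][100:260,130:530],(800,320))[:,:,::-1])
E
```

```text
clock: 16.5
eef_pos: [623.3, -70.2, 213.1]
tcp_rot: [-3.14, -0.0, 1.57]
contact_force: [1.3, 0.5, 0.8]
opening: 0.879
clock: 17.3
eef_pos: [447.4, 105.2, 232.9]
tcp_rot: [-3.141, -0.0, 1.572]
contact_force: [0.7, 0.6, 0.8]
opening: 0.822
[448.7810656  104.44337902 233.08246582]
```

View pics/w3.png

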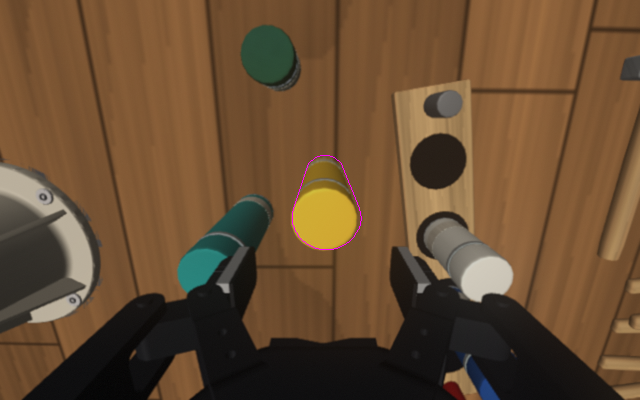

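View pics/s3.png

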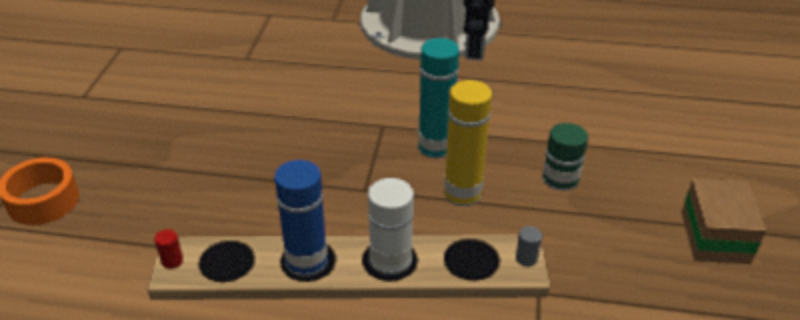

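Blue stands on the second mark. Yellow at (217,326) matches its outline. Before descending I'll check how much room there is to the teal can.

```bash
python3 -c "
from h import *
f=grab_frame('top')
m=cv2.inRange(cv2.cvtColor(f['pixels'],cv2.COLOR_RGB2HSV),(80,90,90),(98,255,255));m[:230]=0
m[:,:250]=0;m[:,330:]=0
print(m.sum()/255); ys,xs=np.nonzero(m);print(xs.mean(),ys.mean(),atz(f,xs.mean(),ys.mean(),165),atz(f,288,256.5,170))"
```

```text
108.0
293.50925925925924 255.82407407407408 [354.54030483  38.59079998 165.        ] [352.50957412  51.87494756 170.        ]
```

```bash
python3 -m inch '[{"gripper":0.07,"tx":0,"ty":0,"tz":0.035,"spin":0},{"gripper":0.07,"tx":0,"ty":0,"tz":0.035,"spin":0},{"gripper":0.07,"tx":0,"ty":0,"tz":0.03,"spin":0},{"gripper":0.07,"tx":0,"ty":0,"tz":0.012,"spin":0},{"gripper":0.045,"tx":0,"ty":0,"tz":0,"spin":0},{"gripper":0.045,"tx":0,"ty":0,"tz":0,"spin":0},{"gripper":0.045,"tx":0,"ty":0,"tz":0,"spin":0},{"gripper":0.045,"tx":0,"ty":0,"tz":0,"spin":0}]' 55
python3 -m inch '[{"gripper":0.045,"tx":0,"ty":0,"tz":0,"spin":0},{"gripper":0.045,"tx":0,"ty":0,"tz":-0.002,"spin":0},{"gripper":0.045,"tx":0,"ty":0,"tz":-0.003,"spin":0},{"gripper":0.045,"tx":0,"ty":0,"tz":-0.005,"spin":0},{"gripper":0.045,"tx":0,"ty":0,"tz":0,"spin":0},{"gripper":0.045,"tx":0,"ty":0,"tz":0,"spin":0},{"gripper":0.045,"tx":0,"ty":0,"tz":0,"spin":0},{"gripper":0.045,"tx":0,"ty":0,"tz":0,"spin":0}]'
```

```text
clock: 18.25
eef_pos: [449.8, 104.0, 121.7]
tcp_rot: [3.14, -0.0, 1.57]
contact_force: [-0.2, -0.3, -3.8]
opening: 0.599
clock: 19.05
eef_pos: [449.0, 103.8, 130.6]
tcp_rot: [-3.141, 0.0, 1.57]
contact_force: [-0.4, -0.4, -4.9]
opening: 0.596
```

```bash
python3 -m inch '[{"gripper":0.045,"tx":0,"ty":0,"tz":-0.02,"spin":0},{"gripper":0.045,"tx":0,"ty":0,"tz":-0.035,"spin":0},{"gripper":0.045,"tx":0,"ty":0,"tz":-0.04,"spin":0},{"gripper":0.045,"tx":0,"ty":0,"tz":-0.04,"spin":0},{"gripper":0.045,"tx":0,"ty":0,"tz":-0.04,"spin":0},{"gripper":0.045,"tx":-0.012,"ty":0.008,"tz":-0.02,"spin":0},{"gripper":0.045,"tx":-0.025,"ty":0.018,"tz":0,"spin":0},{"gripper":0.045,"tx":-0.03,"ty":0.021,"tz":0,"spin":0}]'
python3 -m inch '[{"gripper":0.045,"tx":-0.03,"ty":0.021,"tz":0,"spin":0},{"gripper":0.045,"tx":-0.03,"ty":0.021,"tz":0,"spin":0},{"gripper":0.045,"tx":-0.03,"ty":0.021,"tz":0,"spin":0},{"gripper":0.045,"tx":-0.03,"ty":0.021,"tz":0,"spin":0},{"gripper":0.045,"tx":-0.03,"ty":0.021,"tz":0,"spin":0},{"gripper":0.045,"tx":-0.03,"ty":0.021,"tz":0,"spin":0},{"gripper":0.045,"tx":-0.02,"ty":0.015,"tz":0,"spin":0},{"gripper":0.045,"tx":0,"ty":0,"tz":0,"spin":0}]'
```

```text
clock: 19.85
eef_pos: [496.4, 36.7, 326.7]
tcp_rot: [3.14, -0.0, 1.572]
contact_force: [-0.6, -0.2, -3.9]
opening: 0.593
clock: 20.65
eef_pos: [638.0, -166.0, 324.4]
tcp_rot: [-3.141, 0.001, 1.568]
contact_force: [-0.1, 0.8, -5.3]
opening: 0.594
```

```bash
python3 -m inch '[{"gripper":0.045,"tx":-0.002,"ty":0.002,"tz":0.015,"spin":0},{"gripper":0.045,"tx":0,"ty":0,"tz":0.03,"spin":0},{"gripper":0.045,"tx":0,"ty":0,"tz":0.035,"spin":0},{"gripper":0.045,"tx":0,"ty":0,"tz":0.035,"spin":0},{"gripper":0.045,"tx":0,"ty":0,"tz":0.03,"spin":0},{"gripper":0.045,"tx":0,"ty":0,"tz":0.015,"spin":0},{"gripper":0.045,"tx":0,"ty":0,"tz":0,"spin":0},{"gripper":0.045,"tx":0,"ty":0,"tz":0,"spin":0}]'
python3 held.py can_yellow 170 43
```

```text
clock: 21.45
eef_pos: [639.3, -165.0, 166.6]
tcp_rot: [3.141, 0.0, 1.57]
contact_force: [-0.0, -1.1, -2.9]
opening: 0.599
21.45 [ 639.3 -165.   166.6] [-0.  -1.1 -2.9]
scene [ 635.2 -165.2] 0.41
wrist [ 638.5 -164.8] 0.15
```

```bash
python3 -m inch '[{"gripper":0.045,"tx":-0.0035,"ty":0.002,"tz":0.006,"spin":0},{"gripper":0.045,"tx":0,"ty":0,"tz":0.006,"spin":0},{"gripper":0.045,"tx":0,"ty":0,"tz":0.004,"spin":0},{"gripper":0.045,"tx":0,"ty":0,"tz":0.002,"spin":0},{"gripper":0.045,"tx":0,"ty":0,"tz":0.001,"spin":0},{"gripper":0.045,"tx":0,"ty":0,"tz":0.001,"spin":0},{"gripper":0.045,"tx":0,"ty":0,"tz":0,"spin":0},{"gripper":0.045,"tx":0,"ty":0,"tz":0,"spin":0}]'
python3 -m inch '[{"gripper":0.045,"tx":0,"ty":0,"tz":0,"spin":0},{"gripper":0.045,"tx":0,"ty":0,"tz":0.0005,"spin":0},{"gripper":0.045,"tx":0,"ty":0,"tz":0.0005,"spin":0},{"gripper":0.045,"tx":0,"ty":0,"tz":0,"spin":0},{"gripper":0.045,"tx":0,"ty":0,"tz":0,"spin":0},{"gripper":0.045,"tx":0,"ty":0,"tz":0,"spin":0},{"gripper":0.045,"tx":0,"ty":0,"tz":0,"spin":0},{"gripper":0.045,"tx":0,"ty":0,"tz":0,"spin":0}]'
```

```text
clock: 22.55
eef_pos: [641.0, -168.8, 145.9]
tcp_rot: [3.141, 0.0, 1.57]
contact_force: [0.3, 0.4, -4.2]
opening: 0.6
clock: 23.35
eef_pos: [640.8, -168.8, 144.8]
tcp_rot: [3.142, 0.0, 1.57]
contact_force: [0.1, -0.5, -3.9]
opening: 0.594
```

```bash
python3 -m inch '[{"gripper":0.045,"tx":0,"ty":0,"tz":0.0005,"spin":0},{"gripper":0.045,"tx":0,"ty":0,"tz":0.0005,"spin":0},{"gripper":0.045,"tx":0,"ty":0,"tz":0,"spin":0},{"gripper":0.045,"tx":0,"ty":0,"tz":0,"spin":0},{"gripper":0.045,"tx":0,"ty":0,"tz":0,"spin":0},{"gripper":0.045,"tx":0,"ty":0,"tz":0,"spin":0},{"gripper":0.045,"tx":0,"ty":0,"tz":0,"spin":0},{"gripper":0.045,"tx":0,"ty":0,"tz":0,"spin":0}]'
```

```text
clock: 24.15
eef_pos: [640.8, -168.8, 143.8]
tcp_rot: [3.142, -0.0, 1.57]
contact_force: [-0.8, 0.6, -4.7]
opening: 0.594
```

```bash
python3 -m inch '[{"gripper":0.045,"tx":0,"ty":0,"tz":0.0005,"spin":0},{"gripper":0.045,"tx":0,"ty":0,"tz":0.0005,"spin":0},{"gripper":0.045,"tx":0,"ty":0,"tz":0,"spin":0},{"gripper":0.045,"tx":0,"ty":0,"tz":0,"spin":0},{"gripper":0.045,"tx":0,"ty":0,"tz":0,"spin":0},{"gripper":0.045,"tx":0,"ty":0,"tz":0,"spin":0},{"gripper":0.045,"tx":0,"ty":0,"tz":0,"spin":0},{"gripper":0.045,"tx":0,"ty":0,"tz":0,"spin":0}]'
```

```text
clock: 24.95
eef_pos: [641.0, -168.9, 143.6]
tcp_rot: [3.141, 0.0, 1.57]
contact_force: [-3.6, 0.2, 5.3]
opening: 0.594
```

The force turned to +5 N, so yellow is standing. I'll release it and go to green.

```bash
python3 -m inch '[{"gripper":0.053,"tx":0,"ty":0,"tz":0,"spin":0},{"gripper":0.058,"tx":0,"ty":0,"tz":0,"spin":0},{"gripper":0.066,"tx":0,"ty":0,"tz":0,"spin":0},{"gripper":0.075,"tx":0,"ty":0,"tz":0,"spin":0},{"gripper":0.075,"tx":0,"ty":0,"tz":0,"spin":0},{"gripper":0.075,"tx":0,"ty":0,"tz":-0.02,"spin":0},{"gripper":0.075,"tx":0,"ty":0,"tz":-0.04,"spin":0},{"gripper":0.075,"tx":0,"ty":0,"tz":-0.04,"spin":0}]'
python3 -m inch '[{"gripper":0.075,"tx":0.01,"ty":-0.006,"tz":0,"spin":0},{"gripper":0.075,"tx":0.041,"ty":-0.025,"tz":0,"spin":0},{"gripper":0.075,"tx":0.041,"ty":-0.025,"tz":0,"spin":0},{"gripper":0.075,"tx":0.041,"ty":-0.025,"tz":0,"spin":0},{"gripper":0.075,"tx":0.041,"ty":-0.025,"tz":0,"spin":0},{"gripper":0.075,"tx":0.041,"ty":-0.025,"tz":0,"spin":0},{"gripper":0.075,"tx":0.041,"ty":-0.025,"tz":0,"spin":0},{"gripper":0.075,"tx":0.041,"ty":-0.025,"tz":0,"spin":0}]'
```

```text
clock: 25.75
eef_pos: [640.3, -168.6, 243.1]
tcp_rot: [-3.14, -0.001, 1.57]
contact_force: [1.2, 0.4, 0.5]
opening: 0.882
clock: 26.55
eef_pos: [458.6, 129.7, 242.5]
tcp_rot: [3.141, -0.0, 1.569]
contact_force: [0.6, 0.3, -0.2]
opening: 0.886
```

```bash
python3 -m inch '[{"gripper":0.075,"tx":0.036,"ty":-0.021,"tz":0,"spin":0},{"gripper":0.075,"tx":0.036,"ty":-0.021,"tz":0,"spin":0},{"gripper":0.075,"tx":0.034,"ty":-0.0205,"tz":0,"spin":0},{"gripper":0.075,"tx":0,"ty":0,"tz":0.035,"spin":0},{"gripper":0.075,"tx":0,"ty":0,"tz":0.035,"spin":0},{"gripper":0.075,"tx":0,"ty":0,"tz":0.03,"spin":0},{"gripper":0.075,"tx":0,"ty":0,"tz":0,"spin":0},{"gripper":0.075,"tx":0,"ty":0,"tz":0,"spin":0}]'
python3 - <<'E'
from h import *
f=grab_frame("wrist");v=f["pixels"].copy()
cv2.polylines(v,[cv2.convexHull(proj(f,cyl(396.3,236,80)).astype(np.float32)).astype(np.int32)],1,(255,0,255))
cv2.imwrite("pics/w4.png",v[:,:,::-1])
print(sense()["eef_pos"])
f=grab_frame('scene');cv2.imwrite('pics/s4.png',cv2.resize(f['pixels'][100:260,130:530],(800,320))[:,:,::-1])
E
```

```text
clock: 27.35
eef_pos: [397.5, 234.4, 142.9]
tcp_rot: [-3.141, 0.001, 1.57]
contact_force: [0.3, 0.4, 0.1]
opening: 0.874
[398.27042819 234.74797113 143.76315418]
```

View pics/w4.png

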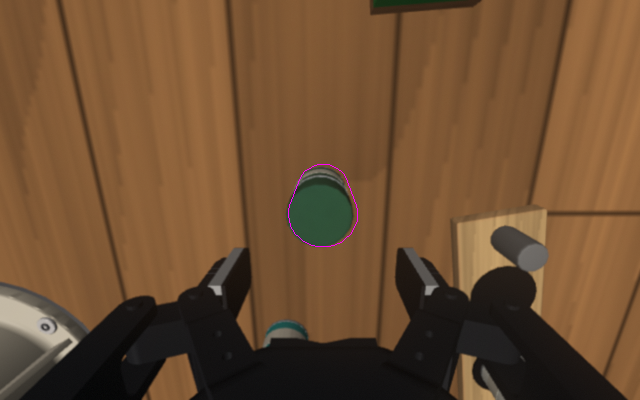

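View pics/s4.png

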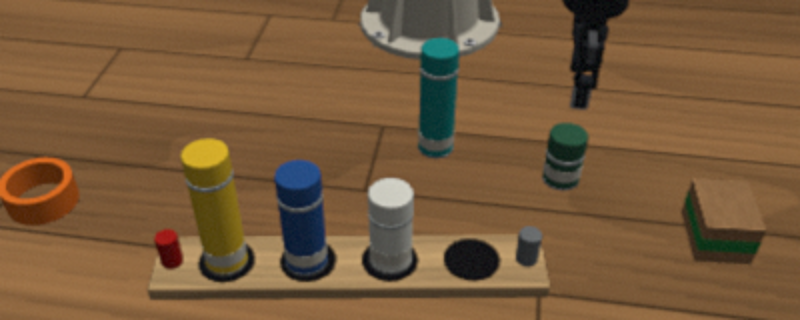

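Yellow, blue and white all stand on their marks. The green cap at (211,321) sits about 2 px left of its outline, so I'll aim at x≈395, descend and grip.

```bash
python3 -m inch '[{"gripper":0.075,"tx":0.001,"ty":-0.003,"tz":0.03,"spin":0},{"gripper":0.075,"tx":0,"ty":0,"tz":0.035,"spin":0},{"gripper":0.075,"tx":0,"ty":0,"tz":0.03,"spin":0},{"gripper":0.075,"tx":0,"ty":0,"tz":0.012,"spin":0},{"gripper":0.045,"tx":0,"ty":0,"tz":0,"spin":0},{"gripper":0.045,"tx":0,"ty":0,"tz":0,"spin":0},{"gripper":0.045,"tx":0,"ty":0,"tz":0,"spin":0},{"gripper":0.045,"tx":0,"ty":0,"tz":0,"spin":0}]' 50
python3 -m inch '[{"gripper":0.045,"tx":0,"ty":0,"tz":0,"spin":0},{"gripper":0.045,"tx":0,"ty":0,"tz":-0.01,"spin":0},{"gripper":0.045,"tx":0,"ty":0,"tz":-0.025,"spin":0},{"gripper":0.045,"tx":0,"ty":0,"tz":-0.035,"spin":0},{"gripper":0.045,"tx":0,"ty":0,"tz":-0.04,"spin":0},{"gripper":0.045,"tx":0,"ty":0,"tz":-0.02,"spin":0},{"gripper":0.045,"tx":0,"ty":0,"tz":0,"spin":0},{"gripper":0.045,"tx":0,"ty":0,"tz":0,"spin":0}]'
```

```text
clock: 28.25
eef_pos: [395.6, 235.9, 37.0]
tcp_rot: [3.14, -0.001, 1.57]
contact_force: [-0.1, 0.2, 2.9]
opening: 0.597
clock: 29.05
eef_pos: [394.5, 235.3, 166.0]
tcp_rot: [3.141, -0.0, 1.57]
contact_force: [-1.2, 0.8, -2.6]
opening: 0.6
```

```bash
python3 -m inch '[{"gripper":0.045,"tx":-0.009,"ty":0.016,"tz":0,"spin":0},{"gripper":0.045,"tx":-0.018,"ty":0.032,"tz":0,"spin":0},{"gripper":0.045,"tx":-0.019,"ty":0.034,"tz":0,"spin":0},{"gripper":0.045,"tx":-0.019,"ty":0.034,"tz":0,"spin":0},{"gripper":0.045,"tx":-0.019,"ty":0.034,"tz":0,"spin":0},{"gripper":0.045,"tx":-0.016,"ty":0.03,"tz":0,"spin":0},{"gripper":0.045,"tx":-0.009,"ty":0.016,"tz":0,"spin":0},{"gripper":0.045,"tx":0,"ty":0,"tz":0,"spin":0}]'
python3 -m inch '[{"gripper":0.045,"tx":0,"ty":0,"tz":0.02,"spin":0},{"gripper":0.045,"tx":0,"ty":0,"tz":0.03,"spin":0},{"gripper":0.045,"tx":0,"ty":0,"tz":0.025,"spin":0},{"gripper":0.045,"tx":0,"ty":0,"tz":0.01,"spin":0},{"gripper":0.045,"tx":0,"ty":0,"tz":0,"spin":0},{"gripper":0.045,"tx":0,"ty":0,"tz":0,"spin":0},{"gripper":0.045,"tx":0,"ty":0,"tz":0,"spin":0},{"gripper":0.045,"tx":0,"ty":0,"tz":0,"spin":0}]'
python3 held.py can_green 80 44
```

```text
clock: 29.85
eef_pos: [591.5, 124.7, 163.4]
tcp_rot: [-3.139, 0.001, 1.568]
contact_force: [0.1, -0.5, -2.5]
opening: 0.599
clock: 30.65
eef_pos: [591.4, 126.5, 82.0]
tcp_rot: [3.14, -0.0, 1.57]
contact_force: [-0.1, -0.0, -1.8]
opening: 0.602
30.65 [591.4 126.5  82. ] [-0.1 -0.  -1.8]
scene [592.9 127. ] 1.08
wrist [589.1 127.4] 0.14
```

```bash
python3 -m inch '[{"gripper":0.045,"tx":0,"ty":-0.0005,"tz":0.006,"spin":0},{"gripper":0.045,"tx":0,"ty":0,"tz":0.006,"spin":0},{"gripper":0.045,"tx":0,"ty":0,"tz":0.004,"spin":0},{"gripper":0.045,"tx":0,"ty":0,"tz":0.002,"spin":0},{"gripper":0.045,"tx":0,"ty":0,"tz":0.001,"spin":0},{"gripper":0.045,"tx":0,"ty":0,"tz":0.001,"spin":0},{"gripper":0.045,"tx":0,"ty":0,"tz":0,"spin":0},{"gripper":0.045,"tx":0,"ty":0,"tz":0,"spin":0}]'
python3 -m inch '[{"gripper":0.045,"tx":0,"ty":0,"tz":0,"spin":0},{"gripper":0.045,"tx":0,"ty":0,"tz":0.0005,"spin":0},{"gripper":0.045,"tx":0,"ty":0,"tz":0.0005,"spin":0},{"gripper":0.045,"tx":0,"ty":0,"tz":0,"spin":0},{"gripper":0.045,"tx":0,"ty":0,"tz":0,"spin":0},{"gripper":0.045,"tx":0,"ty":0,"tz":0,"spin":0},{"gripper":0.045,"tx":0,"ty":0,"tz":0,"spin":0},{"gripper":0.045,"tx":0,"ty":0,"tz":0,"spin":0}]'
```

```text
clock: 31.75
eef_pos: [590.2, 126.3, 60.9]
tcp_rot: [3.141, -0.0, 1.57]
contact_force: [0.7, 0.6, -2.6]
opening: 0.594
clock: 32.55
eef_pos: [590.2, 126.3, 60.0]
tcp_rot: [3.141, -0.0, 1.57]
contact_force: [-2.1, -0.8, 4.7]
opening: 0.596
```

```bash
python3 -m inch '[{"gripper":0.053,"tx":0,"ty":0,"tz":0,"spin":0},{"gripper":0.058,"tx":0,"ty":0,"tz":0,"spin":0},{"gripper":0.066,"tx":0,"ty":0,"tz":0,"spin":0},{"gripper":0.075,"tx":0,"ty":0,"tz":0,"spin":0},{"gripper":0.075,"tx":0,"ty":0,"tz":0,"spin":0},{"gripper":0.075,"tx":0,"ty":0,"tz":-0.02,"spin":0},{"gripper":0.075,"tx":0,"ty":0,"tz":-0.04,"spin":0},{"gripper":0.075,"tx":0,"ty":0,"tz":-0.04,"spin":0}]'
python3 -m inch '[{"gripper":0.075,"tx":0,"ty":0,"tz":-0.04,"spin":0},{"gripper":0.075,"tx":0,"ty":0,"tz":-0.04,"spin":0},{"gripper":0.075,"tx":0.02,"ty":-0.035,"tz":-0.02,"spin":0},{"gripper":0.075,"tx":0.02,"ty":-0.035,"tz":0,"spin":0},{"gripper":0.075,"tx":0.02,"ty":-0.035,"tz":0,"spin":0},{"gripper":0.075,"tx":0.02,"ty":-0.035,"tz":0,"spin":0},{"gripper":0.075,"tx":0.02,"ty":-0.03,"tz":0,"spin":0},{"gripper":0.075,"tx":0,"ty":0,"tz":0,"spin":0}]'
cat > final.py <<'E'
from h import *
F={n:grab_frame(n) for n in ["scene","top"]}
M=dict(can_yellow=(641,-168.6,170),can_blue=(624.3,-70.2,140),can_white=(607.3,28.2,110),can_green=(590.6,126.6,80))
V={n:F[n]["pixels"].copy() for n in F}
for t,(x,y,h) in M.items():
    fm=[]
    for n in F:
        pc=proj(F[n],[[x,y,23+h/2]])[0]
        L=[d for d in masks_of(n,t) if np.hypot(d["centre"][1]-pc[0],d["centre"][0]-pc[1])<15]
        if L: fm.append((F[n],L[0]["pixels"].astype(np.float32)))
        else: print("miss",n,t)
        cv2.polylines(V[n],[cv2.convexHull(proj(F[n],cyl(x,y,h,23)).astype(np.float32)).astype(np.int32)],1,(255,0,255))
    if fm:
        q,e=fit(fm,[x,y,h],False,23);print(t,q.round(1),"off",(q-[x,y]).round(1),round(e,2))
print(sense()["clock"],sense()["contact_force"].round(1))
cv2.imwrite("pics/fin_s.png",cv2.resize(V["scene"][100:260,130:530],(800,320))[:,:,::-1])
cv2.imwrite("pics/fin_t.png",cv2.resize(V["top"][120:280,150:500],(800,366))[:,:,::-1])
E
python3 final.py
```

```text
clock: 33.35
eef_pos: [589.4, 126.1, 160.2]
tcp_rot: [-3.14, 0.0, 1.57]
contact_force: [0.1, -0.3, 0.2]
opening: 0.882
clock: 34.15
eef_pos: [417.0, 227.7, 259.8]
tcp_rot: [-3.14, -0.0, 1.572]
contact_force: [0.9, -0.8, -0.3]
opening: 0.874
can_yellow [ 639.8 -167.9] off [-1.2  0.7] 0.08
can_blue [624.5 -71. ] off [ 0.2 -0.8] 0.15
can_white [606.4  29.9] off [-0.9  1.7] 0.16
can_green [592.  126.1] off [ 1.4 -0.5] 0.12
34.65 [0.1 0.5 0.8]
```

View pics/fin_s.png

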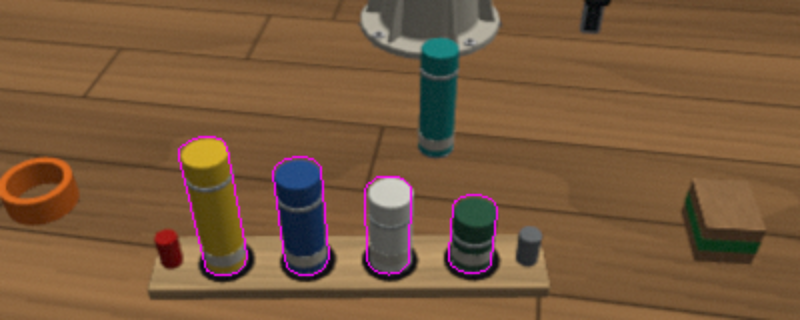

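View pics/fin_t.png

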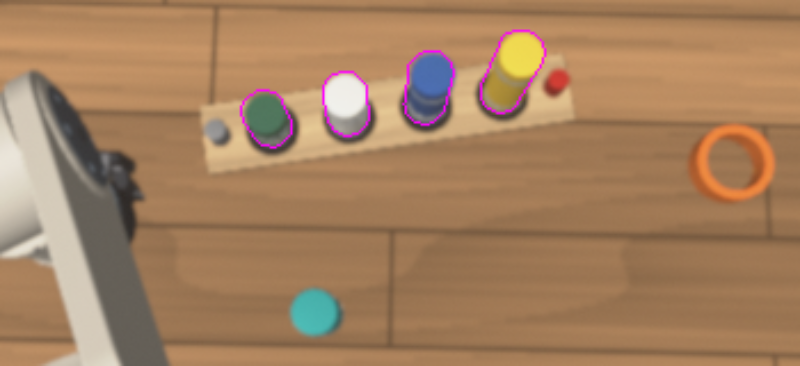

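All four cans are upright on their marks, within about 2 mm of centre and in the right order from the red post. Carton, tape and teal can look untouched and the gripper is clear, so I'm handing in.

```bash
python3 -c "
from rig import *
print(sign_off())"
```

```text
the job is handed in; nothing more can be done
None
```

I set the four cans on the board marks in height order from the red post: yellow, blue, white, green. I then released them all and handed the job in at about 35 s of the 102 s allowed; `sign_off` gave no verdict.

- **Placement:** the last two-view silhouette fit put every can upright and within about 2 mm of its mark centre (limit 14 mm). Each can was lowered in small steps. For blue, yellow and green the wrist force had clearly turned upward before I opened the fingers; for white it had only just dropped to about zero.
- **Surroundings:** the carton, the tape and the teal look-alike show no movement in the pictures. The carton was hidden by the arm in the last top view, so that one rests on the scene view.
- **Checks that missed or disagreed:**
  - The networks found no held can in the top view during carries.
  - Single-view fits of the partly hidden held cans were off by up to 7 mm, so I went by the measured TCP pose and the overlays.
  - The first can-height fits read about 3 mm low (167/137/108/77 mm).

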